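Centre the ball finial on its brick pier

TASK

The grey ball finial stands off-centre on its red brick pier. Without gripping or lifting it, push it low on its foot with light, slow taps of the fingers until it stands upright in the middle of the pier's top, to within about 5 mm, then leave it standing there. It is wobbly, so do not topple it, and leave the pyramid cap on the other pier and everything else on the table where it is.

Things in the scene. Friction and masses are not known exactly. Their poses are not given: they have to be found in the camera images.
- finial: loose grey cast-stone ball finial, 190 g, 62 mm tall, round about z (up), off-centre on its pier. Origin: middle of the underside. From below: boss 34 mm wide, 2.5 high, on which it rocks; disc foot 52 mm wide, 2.5 to 14 mm up; neck 20 mm wide, 22 up; ball 40 mm wide centred 42 up. Slides when pushed slowly at the foot (about 1 N); rocks or topples when pushed at the ball
- pier_top (a point): the middle of the top face of the pier that carries the finial; z up, x and y along the pier's sides. The pier is fixed, of two red half bricks, 110 x 110 mm and 108 mm high, flat on top, at any yaw. The other pier is alike
- cap: grey stepped pyramid cap, 90 mm square and 44 mm high, loose, correctly set on the other pier; origin in the middle of its underside; to be left alone
- closer: small buff cut brick, 110 x 52 x 50 mm, stands between the piers, origin at its underside; a bystander
- tape: black tape measure, 66 mm square, 34 high, origin at its underside; a bystander
- line_block: small L-shaped wooden corner block, 90 x 53 x 30 mm, origin at its underside; a bystander
- trowel: gauging trowel with blue handle, lying flat, along its own x from -115 mm (handle end) to +180 mm (blade end) and 70 mm wide, origin at its underside; a bystander
- mallet: rubber mallet with wooden handle, 290 mm long, lying, origin at its underside; a bystander
- goggles: clear safety glasses, about 150 x 150 mm, lying, origin at its underside; a bystander
Things that resemble listed ones, but are neither listed nor needed, are in the scene too. What is shaped like the finial but purple is not meant.

How it is judged:
At the end, for the whole second after the job is handed in: The finial stands still and upright (within 0.06 rad) on the pier's top, its axis within 7 mm of the middle of the top (horizontal distance between finial and pier_top below 0.007 m and angle between finial's own z axis and vertical below 0.06 rad and z of finial in the frame of pier_top between -0.003 and 0.004 m and linear speed of finial below 0.01 m/s); the robot touches nothing.
It fails at once if the finial topples (leans more than 0.5 rad) or is knocked off the pier (angle between finial's own z axis and vertical above 0.5 rad or z of finial in the frame of pier_top below -0.01 m).
It fails at once if the finial is lifted: the middle of its underside more than 15 mm above the pier's top (z of finial in the frame of pier_top above 0.015 m).
It fails at once if the finial is pressed or gripped with more than 12 N (contact force between any of the fingers, the arm and finial above 12 N).
It fails at once if the finial is flicked: it moves faster than 0.3 m/s (linear speed of finial above 0.3 m/s).
It fails at once if the pyramid cap is moved more than 8 mm, or another listed thing more than 20 mm (distance of cap from where it was at the start of the episode above 0.008 m or distance of any of closer, tape, line_block, trowel, mallet, goggles from where it was at the start of the episode above 0.02 m).
It also fails if it takes over 54 s, if anything falls off the work surface, if the arm or the gripper's body presses on something with over 40 N, if the wrist force passes 120 N, or if a joint passes its speed limit or range.

ROBOT

A 6-joint arm with a two-finger parallel gripper is mounted at the origin on the work surface. World frame = base frame: x ahead of the robot, y to its left, z up, the work surface at z = 0. Lengths are in m, angles in rad, forces in N, time in s.
With the tool pointing down it reaches from about 0.35 to 0.95 m from the base axis. Payload 17.4 kg.
Tool frame: the origin (TCP) lies between the finger pads; the fingertips stand 19 mm ahead of it and the grasp point (between the pads) is the TCP; z points along the fingers, y is the line along which they close (so a half turn about z gives the same grasp; the last joint's range is limited). The gripper opens to 93 mm and grips with 3 to 60 N. Pads are 15 mm wide; open, the fingers measure 128 mm over their backs; the gripper's body (75 mm by 188 mm) begins 65 mm behind the grasp point.
Start: joints at [-1.295, 0.116, 1.442, -0, 1.584, -0.038], TCP at [0.208, -0.642, 0.238] pointing down, gripper open.
Joint ranges: [-2.83, 2.83], [-0.83, 2.19], [0.07, 2.5], [-1.14, 4.28], [0.01, 3], [-2.97, 2.97]. Speed limits (rad/s): [1.89, 1.89, 2.22, 3.14, 3.14, 3.14].

INTERFACE

Orientations are given as a unit quaternion [x, y, z, w].
In Python, from plant import robot, vision, order gives the robot as it stands.
- The arm moves only by the shell command python3 -m jog 'ROWS' [FORCE]. ROWS is JSON, a list of rows, each a list of 7 numbers: the shift along the tool's x, y, z in m, then the turn, a rotation vector about the tool's x, y, z in degrees, then the finger opening in m, from 0 to 0.093. In form: [[tx, ty, tz, ax, ay, az, gripper], ...]. A call has 1 to 12 rows; each row is the pose to reach, as a shift and turn from the pose commanded when the call began, along the tool's axes at that moment; what a row does not reach only later rows make up. A row lasts 1/8 s, in which the tool goes at most 62.5 mm and 10.7 degrees, less where a joint would pass 70% of its speed; a pose out of reach is approached as far as the arm can. A call with a gripper value outside its range is refused whole. The fingers move at their own pace and stop on an object; FORCE is the grip in N (left out, the last holds). Time passes only in rows, so rows that repeat a pose let the fingers close. It gives the time, the measured TCP pose, the force, the opening and the grip force at its end, in the units of the state.
- robot.get_obs(): the state, without advancing time (a new reading comes with each control period).
- vision.camera(name): name is "scene" or "top" or "wrist"; returns a dict with "image" (480x640x3 uint8, red, green, blue), "z_map" (480x640 float32, m along the optical axis (not along the pixel's ray), 0 where there is no reading), "mtx" (3x3 intrinsics, pixels), "xyz" and "rotation" of the camera in the world; the wrist camera has in their place "T_tool_cam" (4x4, takes a point from camera to tool coordinates, whose origin is the TCP and whose axes are the flange's). Camera axes: x right, y down, z forward; pixel columns grow to the right and rows downward; lengths in m; the calibration is good to about 2 mm. A picture is of the moment at which its call begins: read the wrist's pose just before it.
- order.hand_in(): hands the job in; it is judged then, once.
Trained networks look in a picture, given as the dict that the camera call returned (one of the last four; its "shot" number tells which), for a name from the list of things; names that differ only in an ending like _2 or _b are one class to them, and where a whole thing is asked for, a point or a joint stands for the part that bears it (a point fixed in the world has none). Each returns a list of dicts, best first, with "conf" (0 to 1); they miss things now and then, are a little off and sometimes report something else, mostly with a low value. They report only what shows in the picture. A call takes as long as a camera call. They do not tell look-alikes from the thing itself.
- vision.spot_in(picture, target): "rect" ([centre column, centre row, width, height] in pixels, round what is visible of it).
- vision.masks_of(picture, target): "region" (480x640 bool, what is visible of it) and "rect" ([centre column, centre row, width, height] in pixels, round what is visible of it).
- vision.mark_of(picture, target): "xy" ([column, row] in pixels: a listed point, or the origin of a listed thing).
The state is a dict: "time_s": time; "joint_pos": joint angles; "qd": joint speeds; "effort": joint torques, N m; "position": TCP position; "tool_rot": TCP orientation; "force": force on the tool from outside, world axes, zero at the start; "torque": the same for the moment, N m; "width": finger opening in m; "grasp_force": force on a finger pad.
Only numpy, scipy, OpenCV 4.12 (cv2) and the standard library are available. Lean on these libraries where they do the work, as an engineer would, in place of code of your own. Each camera call takes 0.05 s, during which the arm holds its last target. There are 200 camera calls.

## Working session

There is one attempt and no reset: what is moved stays moved. The work goes in short steps, Python scripts to look and compute and a shell command to move; the robot and the scene stay as the last step left them, time stands still between calls to the robot, and variables do not carry over. Pictures are saved under pics/ and viewed, at most 10 in all, crops included, and the job is handed in when it is done.

```bash
mkdir -p pics; cat > h.py <<'E'
import numpy as np, cv2
from plant import robot, vision, order
from scipy.spatial.transform import Rotation as R
def shot(n,save=None):
    o=robot.get_obs(); p=vision.camera(n)
    if n=='wrist':
        T=np.eye(4);T[:3,:3]=R.from_quat(o['tool_rot']).as_matrix();T[:3,3]=o['position'];T=T@np.array(p['T_tool_cam'])
    else:
        T=np.eye(4);r=np.array(p['rotation']);T[:3,:3]=r if r.shape==(3,3) else R.from_quat(r).as_matrix();T[:3,3]=p['xyz']
    p['T']=T
    if save: cv2.imwrite('pics/'+save,p['image'][:,:,::-1])
    return p
def cloud(p):
    z=p['z_map'];v,u=np.indices(z.shape);K=np.array(p['mtx'])
    c=np.stack([(u-K[0,2])/K[0,0]*z,(v-K[1,2])/K[1,1]*z,z],-1)
    w=c@p['T'][:3,:3].T+p['T'][:3,3]; w[z==0]=np.nan
    return w
def ray(p,uv,h):
    K=np.array(p['mtx']);d=p['T'][:3,:3]@np.array([(uv[0]-K[0,2])/K[0,0],(uv[1]-K[1,2])/K[1,1],1]);o=p['T'][:3,3]
    return o+d*(h-o[2])/d[2]
E
python3 - <<'E'
from h import *
np.set_printoptions(precision=4,suppress=True)
o=robot.get_obs();print(o['time_s'],o['position'],o['tool_rot'],o['joint_pos'])
for n in('top','scene','wrist'):
    p=shot(n,n+'0.png');w=cloud(p);print(n,p['T'][:3,3])
    for t in('finial','cap','pier_top'):
        for m in (vision.masks_of(p,t) if t!='pier_top' else [])[:4]:
            print(t,round(m['conf'],2),np.array(m['rect']),np.nanmedian(w[m['region']],0),np.nanmax(w[m['region']][:,2]),np.median(p['image'][m['region']],0))
        print('mark',t,[(round(m['conf'],2),m['xy']) for m in vision.mark_of(p,t)[:3]])
a=[cv2.imread(f'pics/{n}0.png') for n in('top','scene')]
E
```

```text
0.0 [ 0.2083 -0.6419  0.2369] [ 0.9877  0.1563 -0.0001 -0.0006] [-1.2948  0.1165  1.4423 -0.      1.584  -0.0378]
top [ 0.479  -0.0117  1.4776]
finial 0.65 [366.1 196.2  22.4  23.4] [ 0.6777 -0.1201  0.0463] 0.06545690919900182 [61. 28. 72.]
finial 0.62 [365.9 251.4  22.8  18.5] [ 0.5379 -0.1175  0.155 ] 0.17379965854308188 [79.5 74.  70. ]
finial 0.58 [386.2 301.8  23.2  19.9] [ 0.4192 -0.1684  0.0483] 0.06703090434300396 [62. 28. 74.]
mark finial [(0.74, [362.1, 251.6]), (0.7, [383.2, 298.8]), (0.65, [165.7, 287.7])]
cap 0.87 [245.3 265.6  55.   48.9] [0.5024 0.1546 0.1272] 0.1573232994051168 [86. 80. 76.]
mark cap [(0.87, [246.0, 265.4]), (0.39, [312.0, 176.2])]
mark pier_top [(0.61, [376.0, 247.2])]
scene [ 0.9946 -0.5419  0.8515]
finial 0.94 [271.5 247.4  24.   30.9] [ 0.5518 -0.1293  0.1255] 0.1716850280266834 [107.  96.  83.]
finial 0.79 [223.9 263.1  31.   28.3] [ 0.43   -0.1793  0.0205] 0.06349905724725247 [99. 60. 95.]
finial 0.59 [322.7 311.3  22.4  29.6] [ 0.6931 -0.1313  0.0188] 0.06245919002586742 [102.  62.  97.]
mark finial [(0.87, [273.3, 255.1]), (0.69, [318.8, 316.8]), (0.67, [220.1, 267.2])]
cap 0.71 [338.8 180.2  38.5  27.4] [0.5173 0.1432 0.1276] 0.15378255584555534 [115. 104.  91.]
mark cap [(0.69, [334.1, 181.1])]
mark pier_top [(0.78, [264.8, 261.0])]
wrist [ 0.286  -0.6166  0.3854]
mark finial []
mark cap []
mark pier_top []
```

View pics/top0.png

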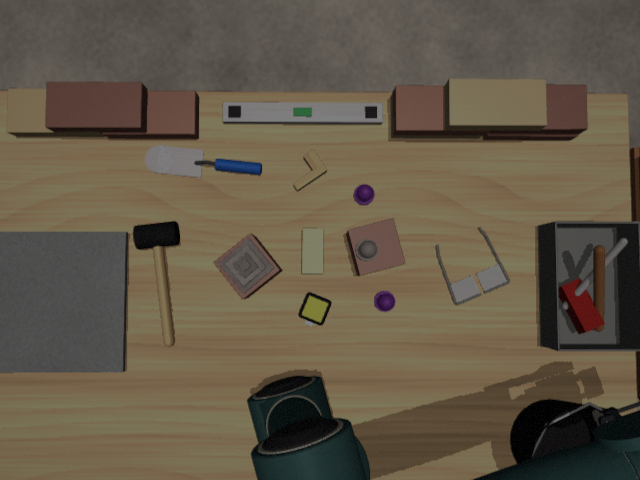

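View pics/scene0.png

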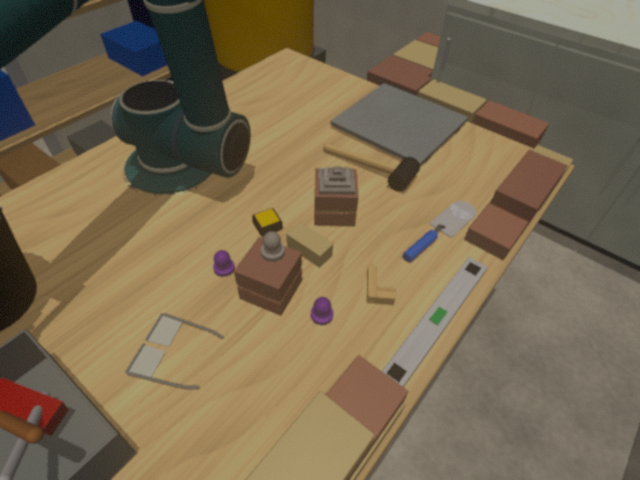

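The top view shows the grey finial at (367,250), towards the upper-left edge of its pier at (376,247). The cap is on the other pier at (246,265). In the scene view the finial is at (272,245).

Possible mistakes: purple look-alikes at top (364,195) and (385,301), standing on the table. I choose the grey one at (367,250), which sits on the pier.

```bash
cat >> h.py <<'E'
def measure(p,guess=(0.55,-0.14)):
    w=cloud(p);d=np.hypot(w[...,0]-guess[0],w[...,1]-guess[1])<0.1
    with np.errstate(invalid='ignore'):
        t=w[d&(w[...,2]>0.100)&(w[...,2]<0.126)]
        b=w[d&(w[...,2]>0.142)&(w[...,2]<0.18)]
    r=cv2.minAreaRect(t[:,:2].astype(np.float32)*1000)
    zt=np.median(t[:,2])
    # sphere fit r=20mm
    from scipy.optimize import least_squares
    f=least_squares(lambda c:np.linalg.norm(b-c,axis=1)-.02,[*b[:,:2].mean(0),.15],loss='soft_l1',f_scale=.001)
    print('pier',r,'z',zt,'n',len(t),'ball',f.x,len(b))
    return np.array(r[0])/1000,f.x
E
python3 - <<'E'
from h import *
np.set_printoptions(precision=4,suppress=True)
for n in('top','scene'):
    p=shot(n); measure(p)
    for t in('finial','pier_top'):
        for m in vision.mark_of(p,t)[:2]: print(t,m['conf'],ray(p,m['xy'],.108))
p=shot('wrist');print(p['T_tool_cam'],p['mtx'])
E
```

```text
pier ((547.0650024414062, -143.4004669189453), (109.9142074584961, 110.11841583251953), 14.724356651306152) z 0.1081747975824302 n 1972 ball [ 0.539  -0.1205  0.1496] 246
finial 0.88 [ 0.6672 -0.1141  0.108 ]
finial 0.84 [ 0.4235 -0.1599  0.108 ]
pier_top 0.85 [ 0.5447 -0.1408  0.108 ]
pier ((550.3346557617188, -143.44740295410156), (111.67340087890625, 112.67596435546875), 15.407906532287598) z 0.10781654768197513 n 1991 ball [ 0.5424 -0.1197  0.1494] 266
finial 0.84 [ 0.5415 -0.1251  0.108 ]
finial 0.84 [ 0.488  -0.2224  0.108 ]
pier_top 0.73 [ 0.5479 -0.1508  0.108 ]
[[-0.0008 -0.9569 -0.2904  0.0817]
 [ 1.     -0.0005 -0.0013 -0.0002]
 [ 0.0012 -0.2904  0.9569 -0.1478]
 [ 0.      0.      0.      1.    ]] [[353.4326   0.     318.1032]
 [  0.     353.4326 238.5968]
 [  0.       0.       1.    ]]
```

```bash
python3 -m jog '[[0.04,-0.037,-0.01,0,0,7.5,0.03],[0.08,-0.074,-0.02,0,0,15,0.03],[0.12,-0.11,-0.03,0,0,22.5,0.03],[0.16,-0.147,-0.03,0,0,30,0.03],[0.2,-0.184,-0.03,0,0,37.5,0.03],[0.24,-0.221,-0.03,0,0,45,0.03],[0.28,-0.258,-0.03,0,0,52.5,0.03],[0.32,-0.295,-0.03,0,0,60,0.03],[0.36,-0.332,-0.03,0,0,67.5,0.03],[0.4,-0.369,-0.03,0,0,75,0.03],[0.44,-0.406,-0.025,0,0,82,0.03],[0.476,-0.439,-0.02,0,0,89,0.03]]' 10 && python3 -m jog '[[0,0,0,0,0,0,0.03],[0,0,0,0,0,0,0.03]]'; cat > m.py <<'E'
from h import *
import sys
np.set_printoptions(precision=4,suppress=True)
p=shot('wrist',sys.argv[1]);c,b=measure(p)
o=robot.get_obs();M=R.from_quat(o['tool_rot']).as_matrix();t=np.array(o['position'])
e=np.array([*(c-b[:2]),0]);f=np.array([*b[:2],t[2]])
print('t',o['time_s'],'tcp',t,'xaxis',M[:,0],'zaxis',M[:,2],'q',np.array(o['joint_pos']),'w',o['width'],'F',np.array(o['force']))
print('err finial->pier world',e[:2],'norm',np.linalg.norm(e),'tool',(M.T@e)[:2],'finial in tool',(M.T@(f-t))[:2])
for n in('finial','pier_top'):
    for m in vision.mark_of(p,n)[:2]: print(n,m['conf'],m['xy'],ray(p,m['xy'],.108))
E
python3 m.py w1.png
```

```text
time_s: 2.75
position: [0.5262, -0.0757, 0.2578]
tool_rot: [0.813, -0.582, 0.0, -0.0]
force: [-0.3, -0.2, 0.4]
width: 0.0299
grasp_force: 0.0
time_s: 3.0
position: [0.5254, -0.0778, 0.2577]
tool_rot: [0.815, -0.58, 0.0, 0.0]
force: [-0.3, -0.7, -0.4]
width: 0.0301
grasp_force: 0.0
pier ((549.86669921875, -143.80953979492188), (110.14366912841797, 110.35116577148438), 14.729262351989746) z 0.10872304557946316 n 16369 ball [ 0.5422 -0.1208  0.1503] 2411
t 3.05 tcp [ 0.5253 -0.0782  0.2579] xaxis [ 0.3259 -0.9454  0.0003] zaxis [ 0.0002 -0.0003 -1.    ] q [-0.1958 -0.2047  1.7194 -0.0002  1.6267  2.6139] w 0.029826815763454584 F [-0.5975  0.3001 -0.7836]
err finial->pier world [ 0.0077 -0.023 ] norm 0.024250457540870685 tool [0.0242 0.0003] finial in tool [ 0.0457 -0.0021]
finial 0.97 [316.8, 173.5] [ 0.5425 -0.1216  0.108 ]
finial 0.95 [191.5, 120.7] [ 0.6507 -0.1284  0.108 ]
pier_top 0.81 [317.5, 145.4] [ 0.5493 -0.1432  0.108 ]
```

View pics/w1.png

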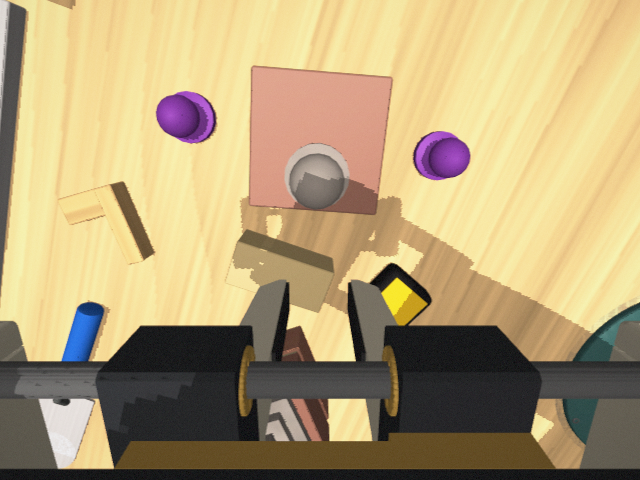

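The wrist view shows the grey finial at (317,175), near the lower edge of the pier (250–390, 67–213). Purple copies stand on the table at (185,117) and (447,157). The finial needs to move 24 mm, almost exactly along tool x. I'll lower the fingers behind the foot.

```bash
python3 -m jog '[[0,-0.002,0.03,0,0,0,0.03],[0,-0.002,0.06,0,0,0,0.03],[0,-0.002,0.09,0,0,0,0.03],[0,-0.002,0.11,0,0,0,0.03],[0,-0.002,0.124,0,0,0,0.03],[0,-0.002,0.124,0,0,0,0.03],[0,-0.002,0.124,0,0,0,0.03]]' && python3 m.py w2.png
```

```text
time_s: 4.03
position: [0.5279, -0.077, 0.1347]
tool_rot: [0.814, -0.581, 0.001, -0.0]
force: [0.6, 0.4, -0.4]
width: 0.0298
grasp_force: 0.0
pier ((546.9034423828125, -132.64483642578125), (110.37606811523438, 134.2388916015625), 14.924044609069824) z 0.10874563846321728 n 46538 ball [ 0.5399 -0.1136  0.1534] 12187
t 4.075 tcp [ 0.5279 -0.077   0.1347] xaxis [ 0.3253 -0.9456  0.0007] zaxis [ 0.0013 -0.0003 -1.    ] q [-0.1927 -0.1494  1.8717 -0.0001  1.4179  2.6176] w 0.02943392630435854 F [-0.8466 -0.0098  0.0038]
err finial->pier world [ 0.007 -0.019] norm 0.020263108568032397 tool [ 0.0203 -0.0004] finial in tool [0.0385 0.0005]
finial 0.8 [140.1, 111.5] [ 0.636  -0.1347  0.108 ]
finial 0.76 [320.0, 203.2] [ 0.5426 -0.121   0.108 ]
pier_top 0.79 [318.5, 152.8] [ 0.5513 -0.144   0.108 ]
```

View pics/w2.png

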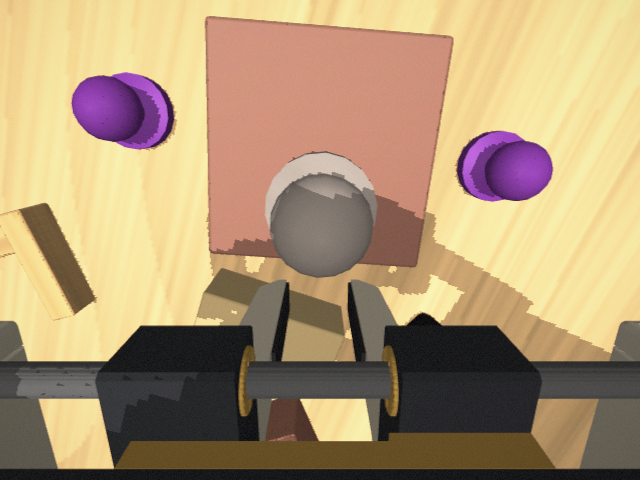

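The fingers are behind the foot, symmetric about the finial at (320,215), but they are included in the fit. I'll mask them out, approach slowly and look again.

```bash
python3 - <<'E'
s=open('h.py').read()
s=s.replace("    with np.errstate","    o=robot.get_obs();M=R.from_quat(o['tool_rot']).as_matrix();q=(w-np.array(o['position']))@M\n    if o['position'][2]<.2: d&=~((q[...,0]<.009)|((np.abs(q[...,1])>.0265)&(q[...,2]<.0)))\n    with np.errstate")
open('h.py','w').write(s)
E
python3 -m jog '[[0.003,0,0.001,0,0,0,0.03],[0.006,0,0.001,0,0,0,0.03],[0.009,0,0.001,0,0,0,0.03],[0.0105,0,0.001,0,0,0,0.03],[0.012,0,0.001,0,0,0,0.03],[0.0135,0,0.001,0,0,0,0.03],[0.015,0,0.001,0,0,0,0.03],[0.0165,0,0.001,0,0,0,0.03],[0.018,0,0.001,0,0,0,0.03],[0.0195,0,0.001,0,0,0,0.03],[0.021,0,0.001,0,0,0,0.03],[0.021,0,0.001,0,0,0,0.03]]' && python3 m.py w3.png
```

```text
time_s: 5.68
position: [0.5344, -0.0968, 0.1327]
tool_rot: [0.814, -0.581, 0.0, -0.0]
force: [-0.5, 1.0, 0.2]
width: 0.03
grasp_force: 0.3
pier ((551.3430786132812, -149.3017578125), (110.59850311279297, 99.5912857055664), 15.145005226135254) z 0.10881316137205854 n 40255 ball [ 0.5436 -0.1234  0.1506] 8848
t 5.725 tcp [ 0.5343 -0.0968  0.1326] xaxis [ 0.3252 -0.9457  0.    ] zaxis [ 0. -0. -1.] q [-0.2262 -0.1252  1.8536 -0.      1.4132  2.5842] w 0.03044752093490241 F [0.026  0.6637 0.3828]
err finial->pier world [ 0.0078 -0.0259] norm 0.02707432183063371 tool [0.0271 0.0011] finial in tool [ 0.0281 -0.0001]
finial 0.86 [482.4, 192.3] [ 0.4757 -0.1721  0.108 ]
finial 0.78 [321.1, 236.9] [ 0.543  -0.1249  0.108 ]
pier_top 0.63 [316.6, 196.6] [ 0.5519 -0.1437  0.108 ]
```

View pics/w3.png

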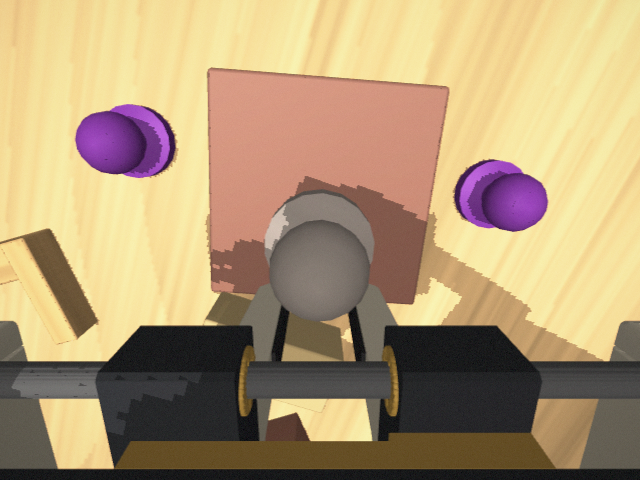

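Contact is made: the foot sits against both fingers at (270–370, 240), upright. The pier's centre (0.550, -0.144) is about 21 mm further along tool x.

```bash
python3 -m jog '[[0.0015,0,0,0,0,0,0.03],[0.003,0,0,0,0,0,0.03],[0.0045,0,0,0,0,0,0.03],[0.006,0,0,0,0,0,0.03],[0.0075,0,0,0,0,0,0.03],[0.009,0,0,0,0,0,0.03],[0.0105,0,0,0,0,0,0.03],[0.012,0,0,0,0,0,0.03],[0.0135,0,0,0,0,0,0.03],[0.015,0,0,0,0,0,0.03],[0.0165,0,0,0,0,0,0.03],[0.0165,0,0,0,0,0,0.03]]' && python3 m.py w4.png
```

```text
time_s: 7.32
position: [0.5397, -0.1125, 0.1327]
tool_rot: [0.814, -0.581, 0.0, 0.0]
force: [-0.1, 0.5, 0.2]
width: 0.03
grasp_force: 0.2
pier ((553.421875, -157.0672607421875), (110.51206970214844, 82.99513244628906), 14.785820960998535) z 0.10881746864223596 n 30951 ball [ 0.5489 -0.139   0.1506] 8995
t 7.375 tcp [ 0.5397 -0.1125  0.1327] xaxis [ 0.3251 -0.9457  0.0001] zaxis [ 0.0001 -0.0001 -1.    ] q [-0.2517 -0.1065  1.8365 -0.0001  1.4116  2.5588] w 0.03008673102450356 F [ 0.5591  0.0296 -1.2607]
err finial->pier world [ 0.0045 -0.0181] norm 0.01861903449264399 tool [0.0186 0.0016] finial in tool [ 0.0281 -0.0001]
finial 0.9 [145.5, 161.8] [ 0.6401 -0.1488  0.108 ]
finial 0.59 [315.3, 237.5] [ 0.5511 -0.1393  0.108 ]
```

View pics/w4.png

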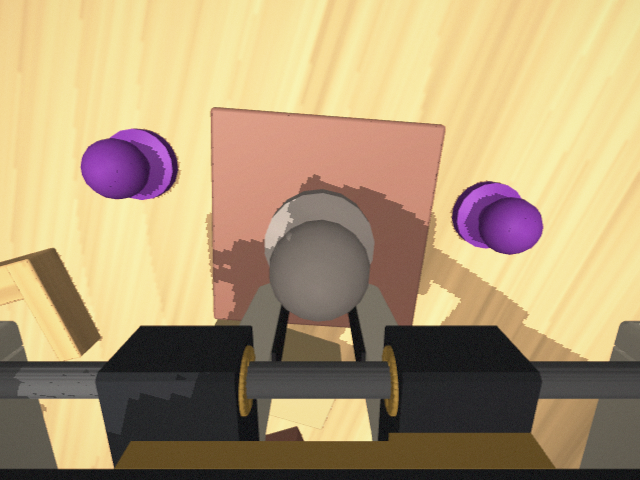

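The finial is still upright and has about 5 mm to go; the pier's far edge gives the same centre. I'll do the last tap, then back straight off and rise.

```bash
python3 -m jog '[[0.001,0,0,0,0,0,0.03],[0.002,0,0,0,0,0,0.03],[0.003,0,0,0,0,0,0.03],[0.004,0,0,0,0,0,0.03],[0.0047,0,0,0,0,0,0.03],[0.0047,0,0,0,0,0,0.03],[0.003,0,0,0,0,0,0.03],[-0.002,0,0,0,0,0,0.03],[-0.012,0,0,0,0,0,0.03],[-0.022,0,0,0,0,0,0.03],[-0.03,0,-0.02,0,0,0,0.03],[-0.03,0,-0.05,0,0,0,0.03]]' && python3 -m jog '[[0,0,-0.04,0,0,0,0.03],[0,0,-0.08,0,0,0,0.03],[0,0,-0.08,0,0,0,0.03],[0,0,-0.08,0,0,0,0.03]]' && python3 m.py w5.png; python3 -c "
from h import *
for n in('top','scene'): measure(shot(n))"
```

```text
time_s: 8.98
position: [0.5295, -0.0831, 0.184]
tool_rot: [0.814, -0.581, -0.0, 0.0]
force: [0.5, -0.4, 0.7]
width: 0.0296
grasp_force: 0.0
time_s: 9.48
position: [0.5297, -0.0837, 0.2629]
tool_rot: [0.814, -0.581, 0.0, -0.0]
force: [0.0, -0.0, 0.3]
width: 0.0301
grasp_force: 0.0
pier ((549.82861328125, -143.83999633789062), (110.23735809326172, 110.38896942138672), 14.687697410583496) z 0.10874098544673866 n 15353 ball [ 0.5505 -0.1438  0.1502] 2436
t 9.525 tcp [ 0.5296 -0.0838  0.2622] xaxis [ 0.3254 -0.9456 -0.0004] zaxis [-0.0007  0.0002 -1.    ] q [-0.2044 -0.1933  1.7027  0.      1.633   2.6058] w 0.03020012405643146 F [-0.3805 -0.1464 -0.1671]
err finial->pier world [-0.0007 -0.    ] norm 0.0006525421823540951 tool [-0.0002  0.0006] finial in tool [ 0.0636 -0.0002]
finial 0.83 [433.0, 161.4] [ 0.4576 -0.1681  0.108 ]
finial 0.72 [318.5, 153.3] [ 0.5506 -0.1432  0.108 ]h.py:32: RuntimeWarning: Mean of empty slice.
  f=least_squares(lambda c:np.linalg.norm(b-c,axis=1)-.02,[*b[:,:2].mean(0),.15],loss='soft_l1',f_scale=.001)
  ret = um.true_divide(
Traceback (most recent call last):
  File "h.py", line 32, in measure
    f=least_squares(lambda c:np.linalg.norm(b-c,axis=1)-.02,[*b[:,:2].mean(0),.15],loss='soft_l1',f_scale=.001)
ValueError: Initial guess is outside of provided bounds
```

View pics/w5.png

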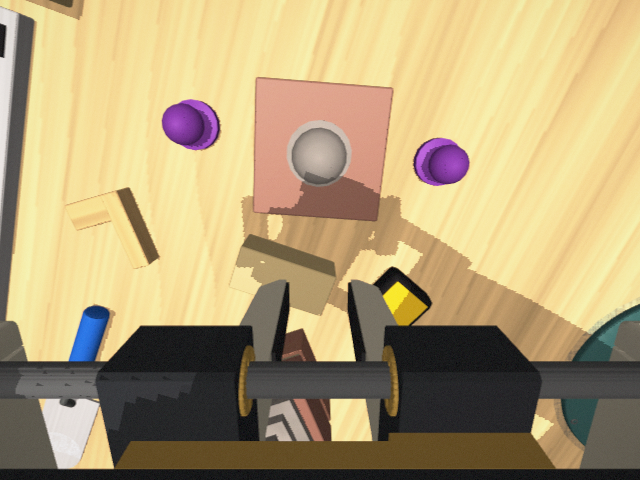

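The finial stands upright at (319,154), in the middle of the pier (255–392, 78–220). The measured offset is under 1 mm, the bystanders in view have not moved, and the fingers are clear. (The top camera's check failed because the arm blocked its view.)

```bash
python3 -c "
from plant import order
print(order.hand_in())"
```

```text
the job is handed in; nothing more can be done
None
```

The grey finial stands upright within about 1 mm of the middle of its pier, as measured by the wrist camera; the arm is clear of it, and the job was handed in at about 9.5 s, though the hand-in returned no verdict.

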